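# Feed two bisque tiles from a lever-operated tile dispenser

### The arm

A 6-joint arm with a two-finger parallel gripper is mounted at the origin on the work surface. World frame = base frame: x ahead of the robot, y to its left, z up, the work surface at z = 0. Lengths are in m, angles in rad, forces in N, time in s.
With the tool pointing down it reaches from about 0.275 to 0.75 m from the base axis. Payload 10.2 kg.
Tool frame: the origin (TCP) lies at the very end of the fingers, on their centre line; the grasp point (between the pads) lies 19 mm behind it (r.grip_point_offset is the distance from the TCP to the grasp point, in m); z points along the fingers, y is the line along which they close (so a half turn about z gives the same grasp; the last joint's range is limited). The gripper opens to 85 mm and grips with 20 to 120 N. Pads are 22 mm wide; open, the fingers measure 114 mm over their backs; the gripper's body (76 mm by 85 mm) begins 54 mm behind the grasp point. The pads swing forward as they close: fully open they stand 13 mm farther back than shut.
Start: joints at [0.992, 0.313, 1.498, -0, 1.331, -0.223], TCP at [0.183, 0.492, 0.231] pointing down, gripper open.
Joint ranges: [-2.94, 2.94], [-0.97, 2.17], [0.19, 2.56], [-1.23, 4.37], [0.02, 3.11], [-2.88, 2.88]. Speed limits (rad/s): [2.39, 2.39, 3.01, 3.14, 3.14, 3.14].

### API

Orientations are given as a unit quaternion [x, y, z, w].
In Python, from bench import r gives the robot as it stands. The module is installed in compiled form; this text tells all that it offers.
- The arm moves only by the shell command python3 -m creep 'ROWS' [FORCE]. ROWS is JSON, a list that holds one entry, the list of rows, each a list of 7 numbers: the closure, from 0 (fully open) to 1 (shut), then the shift along the tool's x, y, z in units of 25 mm (1.0 is 25 mm), then the turn, a rotation vector about the tool's x, y, z in units of 5 degrees (1.0 is 5 degrees). In form: [[[grip, dx, dy, dz, rx, ry, rz], ...]]. A call has exactly 8 rows; each row is the pose to reach, as a shift and turn from the pose commanded when the call began, along the tool's axes at that moment; what a row does not reach only later rows make up. A row lasts 1/8 s, in which the tool goes at most 62.5 mm and 10.7 degrees, less where a joint would pass 70% of its speed; a pose out of reach is approached as far as the arm can. A call with a gripper value outside its range is refused whole. The fingers move at their own pace and stop on an object; FORCE is the grip in N (left out, the last holds). Time passes only in rows, so rows that repeat a pose let the fingers close, or fill a call up. It gives the time, the measured TCP pose, the force, the opening and the grip force at its end, in the units of the state.
- r.state(): the state, without advancing time (a new reading comes with each control period).
- r.snapshot(name): name is "side" or "top" or "wrist"; returns the picture (400x640x3 uint8, blue, green, red); there is no depth.
- r.get_calibration(name): a dict with "mtx" (3x3 intrinsics, pixels), "R" (3x3) and "t" (3): a world point X has camera coordinates R X + t; the wrist camera has in their place "tool_from_camera" (4x4, takes a point from camera to tool coordinates, whose origin is the TCP and whose axes are the flange's). Camera axes: x right, y down, z forward; pixel columns grow to the right and rows downward; lengths in m; the calibration is good to about 2 mm. A picture is of the moment at which its call begins: read the wrist's pose just before it. get_calibration takes no time and is no camera call.
- r.hand_in(): hands the job in; it is judged then, once.
The state is a dict: "clock": time; "joints": joint angles; "joint_velocities": joint speeds; "joint_torque": joint torques, N m; "eef_pos": TCP position; "eef_rot": TCP orientation; "wrist_force": force on the tool from outside, world axes, zero at the start; "ft_torque": the same for the moment, N m; "opening": opening from 0.0 (shut) to 1.0 (fully open); "finger_force": force on a finger pad.
Only numpy, scipy, OpenCV 4.12 (cv2) and the standard library are available. Lean on these libraries where they do the work, as an engineer would, in place of code of your own. Each camera call takes 0.05 s, during which the arm holds its last target. There are 200 camera calls.

### The job

Feed exactly two tiles from the dispenser's magazine onto its outfeed track by working the sprung lever twice: each time push the upright grip round until the lever is pressed firmly against its end stop, keep it firmly there for about half a second, then let it come all the way home so that the next tile drops. Never force the lever, do not touch the tiles with the fingers, and leave the pots and tools around the dispenser where they are.

Things in the scene. Friction and masses are not known exactly. Their poses are not given: they have to be found in the camera images.
- dispenser: Fixed tile dispenser: plywood base 120 x 430 x 20 mm; magazine of four corner guides (84 x 84 mm outside, top 104 mm above the table) with a stack of four tiles. Origin under the magazine's centre at table height, z up. Tiles leave along its -y onto a flat track 20 mm above the table, 74 mm wide, y = -45 to -245 mm, ending in a lip. Pusher housing on +y (45 mm high), lever on -x.
- lever_pivot (a point): The lever's vertical turning axis, at 60 mm above the table, at (-65, 60, 60) mm in the dispenser's frame.
- lever (a joint): Lever angle, rad: 0 home (a spring drives it there), 1.40 end stop; grows anticlockwise from above, swinging the grip to the dispenser's -y. Moving it takes 4 to 8 N at the grip; firmly against the stop is 15 to 25 N there (under 12 is not firm, over 45 is forcing). The pusher moves 60 mm per rad: only a full stroke clears a tile, only a full return drops the next.
- grip: Upright black round grip on the lever's end, 28 mm in diameter, 60 mm tall, from 70 to 130 mm above the table. Origin at the centre of its underside, 140 mm from the pivot; it spins freely about its own axis (its yaw means nothing), z up. The flat lever beneath it is 22 mm wide, its underside 60 mm above the table.
- tile1: Square bisque tile 70 x 70 x 16 mm, 150 g, number 1 from the bottom of the stack at the start. Origin at the centre of its underside, z up.
- tile2: Square bisque tile 70 x 70 x 16 mm, 150 g, number 2 from the bottom of the stack at the start. Origin at the centre of its underside, z up.
- tile3: Square bisque tile 70 x 70 x 16 mm, 150 g, number 3 from the bottom of the stack at the start. Origin at the centre of its underside, z up.
- tile4: Square bisque tile 70 x 70 x 16 mm, 150 g, number 4 from the bottom of the stack at the start. Origin at the centre of its underside, z up.
- vase: Fired terracotta vase, 72 mm across, 105 mm tall, standing beside the outfeed, upright. Bystander; origin under its centre.
- glaze_jar: Closed jar, 60 mm across, 75 mm tall, standing beyond the outfeed. Bystander; origin under its centre.
- brush: Brush 180 mm long lying on the table beneath the lever's sweep, lower than 30 mm. Bystander.
- spoon: Wooden spoon 240 mm long lying on the table to the robot's right. Bystander.
- mug: Blue mug 80 mm across, 90 mm tall, at the left, not far from the lever. Bystander; origin under its centre.
- bowl: Bisque bowl 130 mm across, 55 mm tall, at the right. Bystander; origin under its centre.
There are look-alikes about, which are no part of the job. Leave any yellow look-alike of the tile4 alone.

How it is judged:
On the way, in this order (a step that is already met when the one before it is completed fails the run):
1. the lever is pressed firmly (over 12 N on the grip) against its end stop (angle over 1.33), with tile 1 pushed out of the magazine (value of joint lever above 1.33 rad and contact force between any of the fingers, the arm and grip above 12 N and y of tile1 in the frame of dispenser between -0.2 and -0.07 m), for 0.3 s.
2. the lever is home again (under 0.06 rad) and tile 2 has dropped to the magazine's floor (value of joint lever below 0.06 rad and y of tile2 in the frame of dispenser between -0.01 and 0.01 m and z of tile2 in the frame of dispenser below 0.025 m), for 0.2 s.
3. the lever is again pressed firmly against its end stop, with tile 2 pushed out (value of joint lever above 1.33 rad and contact force between any of the fingers, the arm and grip above 12 N and y of tile2 in the frame of dispenser between -0.2 and -0.07 m), for 0.3 s.
At the end, for the whole second after the job is handed in: Lever home (under 0.06 rad). Centres along the dispenser's -y: tile 1 130-220 mm, tile 2 70-145 mm, both within 5 mm of the track; tiles 3 and 4 within 10 mm of the magazine's centre, 3 down on its floor, 4 on it. All flat within 0.1 rad, at rest (under 20 mm/s) (value of joint lever below 0.06 rad and y of tile1 in the frame of dispenser between -0.22 and -0.13 m and z of each of tile1, tile2, tile3 in the frame of dispenser below 0.025 m and y of tile2 in the frame of dispenser between -0.145 and -0.07 m and y of tile3 in the frame of dispenser between -0.01 and 0.01 m and y of tile4 in the frame of dispenser between -0.01 and 0.01 m and z of tile4 in the frame of dispenser below 0.041 m and angle between each of tile1, tile2, tile3, tile4's own z axis and vertical below 0.1 rad and linear speed of each of tile1, tile2, tile3, tile4 below 0.02 m/s); the robot touches nothing.
It fails at once if the grip is forced with more than 45 N (contact force between any of the fingers, the arm and grip above 45 N).
It fails at once if the fingers touch a tile (over 1 N) (contact force between the fingers and tile1 above 1 N or contact force between the fingers and tile2 above 1 N or contact force between the fingers and tile3 above 1 N or contact force between the fingers and tile4 above 1 N).
It fails at once if a bystander is moved by more than 25 mm (distance of any of vase, glaze_jar, brush, spoon, mug, bowl from where it was at the start of the episode above 0.025 m).
It also fails if it takes over 64 s, if anything falls off the work surface, if the arm or the gripper's body presses on something with over 40 N, if the wrist force passes 120 N, or if a joint passes its speed limit or range.

## Working session

There is one attempt and no reset: what is moved stays moved. The work goes in short steps, Python scripts to look and compute and a shell command to move; the robot and the scene stay as the last step left them, time stands still between calls to the robot, and variables do not carry over. Pictures are saved under pics/ and viewed, at most 10 in all, crops included, and the job is handed in when it is done.

```bash
mkdir -p pics
python3 - <<'E'
from bench import r
import cv2,numpy as np
s=r.state();print(s['clock'],s['eef_pos'],s['eef_rot'],s['wrist_force'],s['opening'])
for n in("top","side"):
    cv2.imwrite(f"pics/{n}0.png",r.snapshot(n));c=r.get_calibration(n);print(n,np.round(c['mtx'],1).tolist(),np.round(c['R'],3).tolist(),np.round(c['t'],3))
E
```

```text
0.0 [0.18277239 0.49188357 0.23071194] [ 1.76980313e-01  9.84214165e-01 -6.15817919e-04 -2.59743450e-04] [-0.13801008  1.0160582  -0.76736158] 1.0021185764978693
top [[414.4, 0.0, 320.8], [0.0, 414.4, 201.4], [0.0, 0.0, 1.0]] [[-0.025, -0.999, 0.027], [-0.982, 0.02, -0.186], [0.185, -0.031, -0.982]] [-0.078  0.523  1.032]
side [[502.4, 0.0, 327.4], [0.0, 502.4, 207.4], [0.0, 0.0, 1.0]] [[0.925, -0.381, 0.005], [-0.234, -0.578, -0.782], [0.301, 0.722, -0.624]] [-0.533  0.151  1.307]
```

View pics/top0.png

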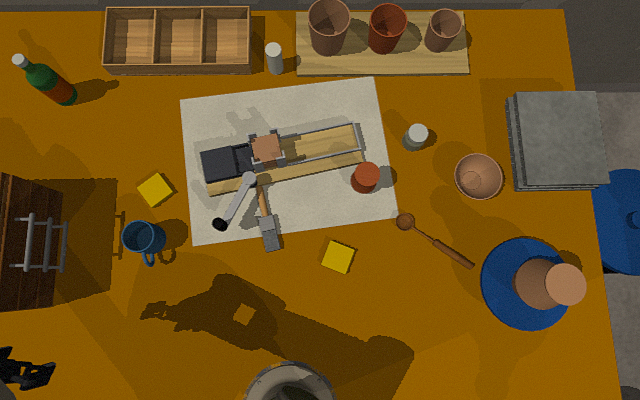

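View pics/side0.png

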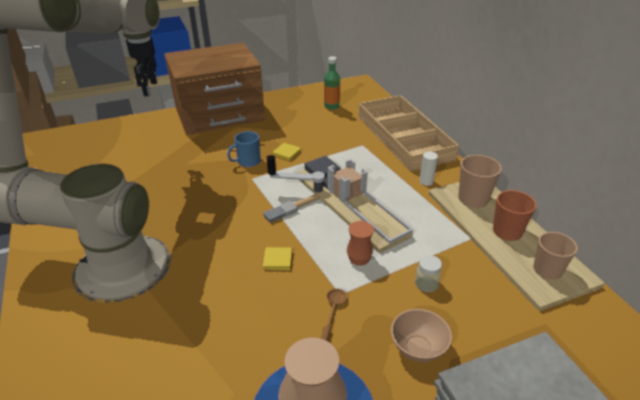

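The top view shows the grip near (220,224), the pivot near (249,178), the magazine near (266,148), the track running right to about (365,135), the vase at (366,177), the mug at (143,237) and the brush below the lever. In the side view the grip is near (271,165). Next I'll take a zoomed crop.

Run:
```python
import cv2
a=cv2.imread("pics/top0.png")[110:260,180:400]
b=cv2.imread("pics/side0.png")[130:250,230:430]
cv2.imwrite("pics/c1.png",cv2.resize(a,(792,540),interpolation=cv2.INTER_CUBIC))
cv2.imwrite("pics/c2.png",cv2.resize(b,(800,480),interpolation=cv2.INTER_CUBIC))
```

```text
(no output)
```

View pics/c1.png

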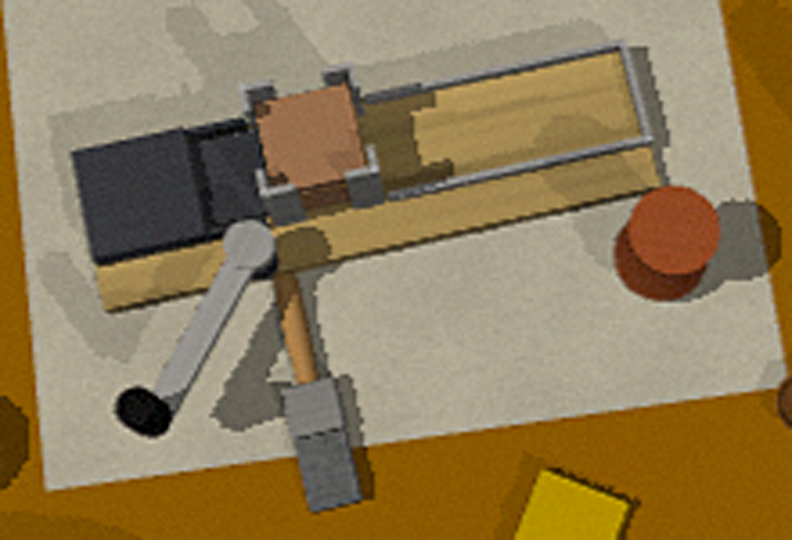

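View pics/c2.png

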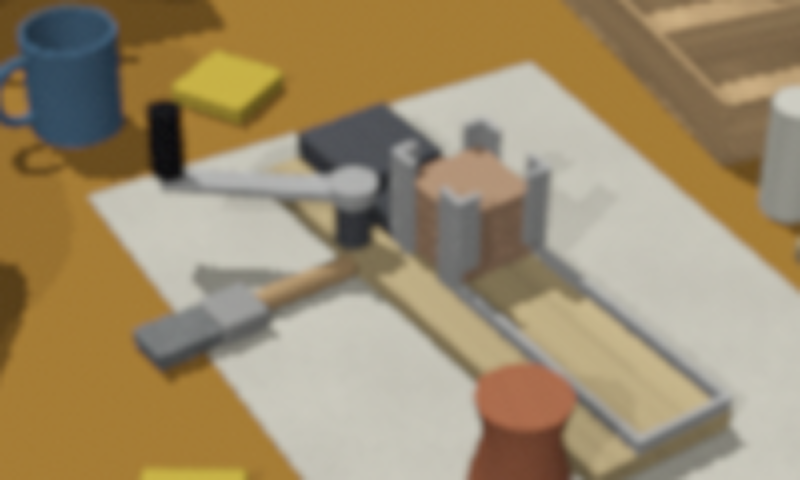

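The crops show the grip's top at about top-view pixel (217.5,224) and side-view pixel (271,157). The lever's pivot disc is at (249.4,177.5) top and (318,176) side. The base's near long edge runs from (209.7,193.3) to (362.8,159.4) in the top view.

```bash
cat > h.py <<'E'
import numpy as np
from bench import r
C={n:r.get_calibration(n) for n in("top","side")}
def ray(n,p):
    c=C[n];R=np.array(c['R']);t=np.array(c['t']).ravel();o=-R.T@t
    return o,R.T@np.linalg.solve(np.array(c['mtx']),[p[0],p[1],1.])
def plane(n,p,z):
    o,d=ray(n,p);return o+d*(z-o[2])/d[2]
def tri(p,q):
    o1,d1=ray("top",p);o2,d2=ray("side",q)
    s=np.linalg.lstsq(np.c_[d1,-d2],o2-o1,rcond=None)[0];a=o1+s[0]*d1;b=o2+s[1]*d2
    return (a+b)/2,np.linalg.norm(a-b)
def proj(n,X):
    c=C[n];v=np.array(c['mtx'])@(np.array(c['R'])@X+np.array(c['t']).ravel());return v[:2]/v[2]
E
python3 - <<'E'
from h import *
import cv2
np.set_printoptions(precision=4,suppress=True)
a=cv2.imread("pics/top0.png");m=(a.max(2)<30).astype(np.uint8);m[:,:205]=0;m[:,240:]=0;m[:208]=0;m[240:]=0
ys,xs=np.nonzero(m);print("blob",xs.min(),xs.max(),ys.min(),ys.max(),xs.mean(),ys.mean())
g=plane("top",(xs.mean(),ys.mean()),.10);print("grip by z=.10",g, "extent", proj("top",np.r_[g[:2],.13]),proj("top",np.r_[g[:2],.07]))
b=cv2.imread("pics/side0.png");m=(b.max(2)<40).astype(np.uint8);m[:,:262]=0;m[:,280:]=0;m[:150]=0;m[180:]=0
ys2,xs2=np.nonzero(m);print(xs2.mean(),ys2.mean(),xs2.min(),xs2.max(),ys2.min(),ys2.max(),tri((xs.mean(),ys.mean()),(xs2.mean(),ys2.mean())))
p=plane("top",(249.4,177.5),.07);print("pivot z.07",p,tri((249.4,177.5),(318.2,175.7)))
print("dist",np.linalg.norm((g-p)[:2]))
e1=plane("top",(209.7,193.3),.02);e2=plane("top",(362.8,159.4),.02);print("edge",e1,e2,np.linalg.norm(e1-e2))
u=(e1-e2)/np.linalg.norm(e1-e2);print("disp +y dir",u,"lever ang",np.arctan2(*(g-p)[1::-1]))
ux=np.array([u[1],-u[0],0])
D=p+.065*ux-.060*u;print("origin from pivot",D)
t=plane("top",(266.5,148),.084);print("tile top",t)
yaw=np.arctan2(-u[0],u[1]);print("yaw",yaw)
for n,q,z in(("mug",(143,237),.09),("vase",(366.5,174),.105)):print(n,plane("top",q,z))
l=np.linalg.norm
for th in(0,.35,.7,1.05,1.4):
    a0=np.arctan2(*(g-p)[1::-1])+th;print(th,p[:2]+.14*np.array([np.cos(a0),np.sin(a0)]),a0)
E
```

```text
blob 213 227 218 230 219.71223021582733 223.9208633093525
grip by z=.10 [0.4601 0.1607 0.1   ] extent [217.027  222.2454] [222.2458 225.5017]
270.92035398230087 164.97345132743362 268 274 156 174 (array([0.4601, 0.1611, 0.0983]), np.float64(0.0004498775934626667))
pivot z.07 [0.5833 0.0935 0.07  ] (array([0.5838, 0.0932, 0.0707]), np.float64(0.0014606026115747371))
dist 0.14032976269969089
edge [0.5543 0.2061 0.02  ] [ 0.6414 -0.209   0.02  ] 0.42407136130667933
disp +y dir [-0.2053  0.9787  0.    ] lever ang 2.642134497911394
origin from pivot [0.6592 0.0481 0.07  ]
tile top [0.6573 0.0481 0.084 ]
yaw 0.20680419374975706
mug [0.4332 0.3485 0.09  ]
vase [ 0.5782 -0.2047  0.105 ]
0 [0.4604 0.1605] 2.642134497911394
0.35 [0.4448 0.1143] 2.992134497911394
0.7 [0.4461 0.0656] 3.3421344979113936
1.05 [0.464  0.0202] 3.692134497911394
1.4 [ 0.4963 -0.0162] 4.042134497911394
```

```bash
cat >> h.py <<'E'
P=np.array([.5835,.0935]);A0=2.642
def row(start,target):
    """start,target: x,y,z,theta_y(deg); tool straight down"""
    th=np.radians(start[3]);y=np.array([np.cos(th),np.sin(th)]);x=np.array([-y[1],y[0]])
    d=np.subtract(target,start)
    return np.round([d[:2]@x/.025,d[:2]@y/.025,-d[2]/.025,0,0,-d[3]/5],2)
def arc(lev,gap,z=.085):
    """TCP pose with its -x face `gap` m behind the grip at lever angle lev"""
    a=A0+lev;g=P+.14*np.array([np.cos(a),np.sin(a)]);t=np.array([-np.sin(a),np.cos(a)])
    c=g-(.025+gap)*t
    return np.array([*c,z,np.degrees(a+np.pi/2)+90-360])
E
python3 - <<'E'
from h import *
q=r.state();p=q['eef_pos'];s=np.array([*p,69.6]);t=arc(0,.025,.18);print(t,row(s,t))
x=row(np.array([0,0,0,0]),[1,0,0,0]);print(x)
E
```

```text
[  0.48456451   0.20445841   0.18       -28.62455053] [-15.32  -6.57   2.03   0.     0.    19.64]
[ 0. 40.  0.  0.  0.  0.]
```

```bash
python3 -m creep '[[[1,-2,-0.8,0.25,0,0,2],[1,-4,-1.6,0.5,0,0,4],[1,-6,-2.5,0.8,0,0,6],[1,-8,-3.4,1,0,0,8],[1,-10,-4.2,1.3,0,0,10],[1,-12,-5.1,1.6,0,0,12],[1,-14,-6,1.9,0,0,14],[1,-15.3,-6.57,2,0,0,16]]]' 80
python3 - <<'E'
from h import *
q=r.state();p=q['eef_pos'];rot=q['eef_rot'];ax=np.degrees(2*np.arctan2(rot[1],rot[0]))-90
print(ax,rot,q['joints'],q['wrist_force']);s=np.array([*p,ax])
print(row(s,arc(0,.025,.085)))
E
```

```text
clock: 1.1
eef_pos: [0.4853, 0.203, 0.1805]
eef_rot: [0.771, 0.637, -0.001, -0.0]
wrist_force: [-1.1, 0.8, -0.9]
opening: 0.004
finger_force: 0.0
-10.808554605796033 [ 7.70560666e-01  6.37366334e-01 -5.89820756e-04 -2.61400269e-04] [ 1.73293403e-01  3.60719285e-01  1.56906994e+00 -1.38355090e-04
  1.21308720e+00  3.61986793e-01] [-1.13440466  0.81737243 -0.90047742]
[ 0.05 -0.04  3.82  0.    0.    3.56]
```

```bash
python3 -m creep '[[[1,0,0,0.6,0,0,0.9],[1,0,0,1.2,0,0,1.8],[1,0,0,1.8,0,0,2.7],[1,0,0,2.4,0,0,3.56],[1,0,0,3,0,0,3.56],[1,0,0,3.5,0,0,3.56],[1,0.05,-0.04,3.82,0,0,3.56],[1,0.05,-0.04,3.82,0,0,3.56]]]'
python3 - <<'E'
from h import *
q=r.state();p=q['eef_pos'];rot=q['eef_rot'];ax=np.degrees(2*np.arctan2(rot[1],rot[0]))-90
print(ax);s=np.array([*p,ax]);print(s.tolist())
import cv2
im=r.snapshot("side");cv2.imwrite("pics/s1.png",cv2.resize(im[60:260,180:440],(780,600),interpolation=cv2.INTER_CUBIC))
for l,g in((0,.01),(0,.005),(0,0),(.1,0),(.2,0),(.3,0),(.4,0)):print(l,g,row(s,arc(l,g)))
E
```

```text
clock: 2.1
eef_pos: [0.4832, 0.2064, 0.0854]
eef_rot: [0.858, 0.514, -0.0, -0.0]
wrist_force: [-1.3, -0.2, -0.0]
opening: 0.002
finger_force: 0.0
-28.15399565753006
[0.4832018890686815, 0.20640477192349804, 0.08536864259651013, -28.15399565753006]
0 0.01 [-0.64  0.08  0.01  0.    0.    0.09]
0 0.005 [-0.84  0.08  0.01  0.    0.    0.09]
0 0 [-1.04  0.08  0.01  0.    0.    0.09]
0.1 0 [-1.61  0.    0.01  0.    0.   -1.05]
0.2 0 [-2.17 -0.02  0.01  0.    0.   -2.2 ]
0.3 0 [-2.74  0.02  0.01  0.    0.   -3.34]
0.4 0 [-3.3   0.11  0.01  0.    0.   -4.49]
```

View pics/s1.png

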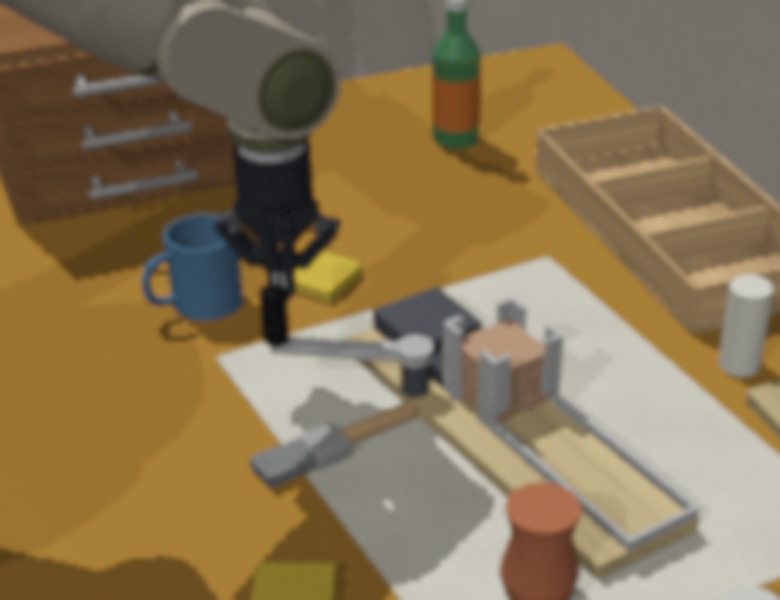

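The fingers sit behind the grip, clear of the mug. Next I push gently.

```bash
python3 -m creep '[[[1,-0.4,0.04,0,0,0,0],[1,-0.7,0.08,0,0,0,0],[1,-1.04,0.08,0,0,0,0],[1,-1.35,0.04,0,0,0,-0.5],[1,-1.61,0,0,0,0,-1.05],[1,-1.9,0,0,0,0,-1.6],[1,-2.17,-0.02,0,0,0,-2.2],[1,-2.45,0,0,0,0,-2.75]]]'
python3 - <<'E'
from h import *
np.set_printoptions(suppress=True)
c=arc(.25,0)
for l in(.35,.45,.55,.65,.75,.85,.95,1.05):print(l,row(c,arc(l,0)))
E
```

```text
clock: 3.15
eef_pos: [0.4545, 0.1525, 0.0861]
eef_rot: [0.79, 0.613, 0.001, -0.0]
wrist_force: [1.2, 5.4, -0.2]
opening: 0.0
finger_force: 0.0
0.35 [-0.56 -0.07 -0.    0.    0.   -1.15]
0.45 [-1.13 -0.09 -0.    0.    0.   -2.29]
0.55 [-1.7  -0.05 -0.    0.    0.   -3.44]
0.65 [-2.26  0.05 -0.    0.    0.   -4.58]
0.75 [-2.81  0.21 -0.    0.    0.   -5.73]
0.85 [-3.34  0.41 -0.    0.    0.   -6.88]
0.95 [-3.84  0.67 -0.    0.    0.   -8.02]
1.05 [-4.32  0.98 -0.    0.    0.   -9.17]
```

```bash
python3 -m creep '[[[1,-0.56,-0.07,0,0,0,-1.15],[1,-1.13,-0.09,0,0,0,-2.29],[1,-1.7,-0.05,0,0,0,-3.44],[1,-2.26,0.05,0,0,0,-4.58],[1,-2.81,0.21,0,0,0,-5.73],[1,-3.34,0.41,0,0,0,-6.88],[1,-3.84,0.67,0,0,0,-8.02],[1,-3.84,0.67,0,0,0,-8.02]]]'
python3 - <<'E'
from h import *
np.set_printoptions(suppress=True)
q=r.state();print(q['eef_pos'],arc(.95,0),q['wrist_force'])
c=arc(.95,0)
for l in(1.0,1.05,1.1,1.15,1.2,1.25,1.3,1.35,1.4):print(l,row(c,arc(l,0)))
E
```

```text
clock: 4.15
eef_pos: [0.4466, 0.0549, 0.0859]
eef_rot: [0.533, 0.846, 0.0, -0.0]
wrist_force: [-1.3, 4.4, 1.5]
opening: -0.0
finger_force: 0.0
[0.44664093 0.05490412 0.0859326 ] [ 0.44657891  0.05506023  0.085      25.80644001] [-1.34928319  4.4230084   1.47575908]
1.0 [-0.28 -0.04 -0.    0.    0.   -0.57]
1.05 [-0.56 -0.07 -0.    0.    0.   -1.15]
1.1 [-0.85 -0.09 -0.    0.    0.   -1.72]
1.15 [-1.13 -0.09 -0.    0.    0.   -2.29]
1.2 [-1.42 -0.07 -0.    0.    0.   -2.86]
1.25 [-1.7  -0.05 -0.    0.    0.   -3.44]
1.3 [-1.98 -0.   -0.    0.    0.   -4.01]
1.35 [-2.26  0.05 -0.    0.    0.   -4.58]
1.4 [-2.54  0.12 -0.    0.    0.   -5.16]
```

```bash
python3 -m creep '[[[1,-0.28,-0.04,0,0,0,-0.57],[1,-0.56,-0.07,0,0,0,-1.15],[1,-0.85,-0.09,0,0,0,-1.72],[1,-1.13,-0.09,0,0,0,-2.29],[1,-1.42,-0.07,0,0,0,-2.86],[1,-1.7,-0.05,0,0,0,-3.44],[1,-1.98,0,0,0,0,-4.01],[1,-1.98,0,0,0,0,-4.01]]]'
python3 - <<'E'
from h import *
import cv2
np.set_printoptions(suppress=True)
q=r.state();print(q['eef_pos'],arc(1.3,0),q['wrist_force'])
im=r.snapshot("top");cv2.imwrite("pics/t2.png",cv2.resize(im[110:260,180:400],(792,540),interpolation=cv2.INTER_CUBIC))
for l in(1.33,1.36,1.4,1.43):print(l,row(arc(1.3,0),arc(l,0)))
E
```

```text
clock: 5.15
eef_pos: [0.4678, 0.011, 0.0858]
eef_rot: [0.378, 0.926, 0.0, -0.0]
wrist_force: [-1.4, 4.8, 1.8]
opening: 0.003
finger_force: 0.0
[0.46781193 0.01099793 0.08578827] [ 0.46806098  0.01044078  0.085      45.85996284] [-1.3590026   4.78858503  1.75599985]
1.33 [-0.17 -0.03 -0.    0.    0.   -0.34]
1.36 [-0.34 -0.05 -0.    0.    0.   -0.69]
1.4 [-0.56 -0.07 -0.    0.    0.   -1.15]
1.43 [-0.73 -0.08 -0.    0.    0.   -1.49]
```

View pics/t2.png

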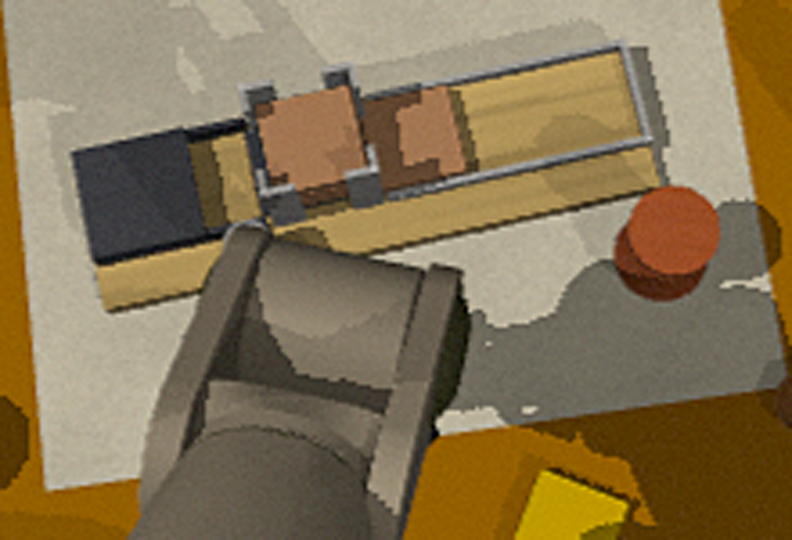

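Tile 1 is sliding out (right edge near crop pixel (462,130)) and the lever is near its end. I'll approach the stop in small steps.

```bash
python3 -m creep '[[[1,-0.08,-0.01,0,0,0,-0.17],[1,-0.17,-0.03,0,0,0,-0.34],[1,-0.25,-0.04,0,0,0,-0.5],[1,-0.34,-0.05,0,0,0,-0.69],[1,-0.42,-0.06,0,0,0,-0.85],[1,-0.42,-0.06,0,0,0,-0.85],[1,-0.42,-0.06,0,0,0,-0.85],[1,-0.42,-0.06,0,0,0,-0.85]]]'
```

```text
clock: 6.2
eef_pos: [0.4741, 0.0029, 0.0858]
eef_rot: [0.343, 0.939, 0.0, -0.001]
wrist_force: [-2.8, 4.1, 2.6]
opening: -0.004
finger_force: 0.0
```

```bash
python3 -m creep '[[[1,-0.02,0,0,0,0,0],[1,-0.04,0,0,0,0,0],[1,-0.06,0,0,0,0,0],[1,-0.08,0,0,0,0,0],[1,-0.08,0,0,0,0,0],[1,-0.08,0,0,0,0,0],[1,-0.08,0,0,0,0,0],[1,-0.08,0,0,0,0,0]]]'
```

```text
clock: 7.2
eef_pos: [0.4755, 0.0017, 0.0858]
eef_rot: [0.343, 0.939, 0.0, -0.001]
wrist_force: [-2.4, 4.0, 1.8]
opening: 0.001
finger_force: 0.0
```

```bash
python3 -m creep '[[[1,-0.02,0,0,0,0,0],[1,-0.04,0,0,0,0,0],[1,-0.06,0,0,0,0,0],[1,-0.08,0,0,0,0,0],[1,-0.08,0,0,0,0,0],[1,-0.08,0,0,0,0,0],[1,-0.08,0,0,0,0,0],[1,-0.08,0,0,0,0,0]]]'
```

```text
clock: 8.2
eef_pos: [0.4771, 0.0004, 0.0858]
eef_rot: [0.343, 0.939, 0.0, -0.001]
wrist_force: [-3.0, 4.1, 3.4]
opening: 0.0
finger_force: 0.0
```

```bash
python3 -m creep '[[[1,-0.02,0,0,0,0,0],[1,-0.04,0,0,0,0,0],[1,-0.06,0,0,0,0,0],[1,-0.08,0,0,0,0,0],[1,-0.08,0,0,0,0,0],[1,-0.08,0,0,0,0,0],[1,-0.08,0,0,0,0,0],[1,-0.08,0,0,0,0,0]]]'
```

```text
clock: 9.2
eef_pos: [0.478, -0.0004, 0.0857]
eef_rot: [0.343, 0.939, 0.0, -0.001]
wrist_force: [-5.9, 7.9, 5.1]
opening: 0.002
finger_force: 0.0
```

```bash
python3 -m creep '[[[1,-0.02,0,0,0,0,0],[1,-0.04,0,0,0,0,0],[1,-0.05,0,0,0,0,0],[1,-0.05,0,0,0,0,0],[1,-0.05,0,0,0,0,0],[1,-0.05,0,0,0,0,0],[1,-0.05,0,0,0,0,0],[1,-0.05,0,0,0,0,0]]]'
```

```text
clock: 10.2
eef_pos: [0.4779, -0.0004, 0.0849]
eef_rot: [0.343, 0.939, 0.0, -0.003]
wrist_force: [-7.4, 11.8, 1.7]
opening: -0.002
finger_force: 0.0
```

```bash
python3 -m creep '[[[1,-0.03,0,0,0,0,0],[1,-0.05,0,0,0,0,0],[1,-0.07,0,0,0,0,0],[1,-0.07,0,0,0,0,0],[1,-0.07,0,0,0,0,0],[1,-0.07,0,0,0,0,0],[1,-0.07,0,0,0,0,0],[1,-0.07,0,0,0,0,0]]]'
```

```text
clock: 11.2
eef_pos: [0.4783, -0.0007, 0.0848]
eef_rot: [0.343, 0.939, 0.001, -0.004]
wrist_force: [-12.5, 17.7, 5.2]
opening: -0.002
finger_force: 0.0
```

The lever is firmly on its stop at about 20 N and was held for over half a second. Next I let it return with the fingers following.

Run:
```python
from h import *
np.set_printoptions(suppress=True)
def c(s,ls):
    print()
    for l,g in ls:print(l,g,row(s,arc(l,g)))
c(arc(1.374,-.009),[(1.35,0),(1.25,0),(1.15,0),(1.05,0),(.95,0),(.85,0),(.75,0),(.65,0)])
c(arc(.65,0),[(.55,0),(.45,0),(.35,0),(.25,0),(.15,0),(.05,0),(0,.005),(0,.02)])
```

```text
1.35 0 [ 0.49  0.03 -0.    0.    0.    0.28]
1.25 0 [ 1.04  0.17 -0.    0.    0.    1.42]
1.15 0 [ 1.58  0.36 -0.    0.    0.    2.57]
1.05 0 [ 2.09  0.61 -0.    0.    0.    3.71]
0.95 0 [ 2.58  0.91 -0.    0.    0.    4.86]
0.85 0 [ 3.03  1.25 -0.    0.    0.    6.  ]
0.75 0 [ 3.44  1.64 -0.    0.    0.    7.15]
0.65 0 [ 3.82  2.07 -0.    0.    0.    8.3 ]

0.55 0 [ 0.55  0.13 -0.    0.    0.    1.15]
0.45 0 [ 1.09  0.31 -0.    0.    0.    2.29]
0.35 0 [ 1.61  0.55 -0.    0.    0.    3.44]
0.25 0 [ 2.1   0.83 -0.    0.    0.    4.58]
0.15 0 [ 2.56  1.16 -0.    0.    0.    5.73]
0.05 0 [ 2.99  1.54 -0.    0.    0.    6.88]
0 0.005 [ 3.34  1.87 -0.    0.    0.    7.45]
0 0.02 [ 3.82  2.23 -0.    0.    0.    7.45]
```

```bash
python3 -m creep '[[[1,0.49,0.03,0,0,0,0.28],[1,1.04,0.17,0,0,0,1.42],[1,1.58,0.36,0,0,0,2.57],[1,2.09,0.61,0,0,0,3.71],[1,2.58,0.91,0,0,0,4.86],[1,3.03,1.25,0,0,0,6],[1,3.44,1.64,0,0,0,7.15],[1,3.82,2.07,0,0,0,8.3]]]' &&
python3 -m creep '[[[1,0.55,0.13,0,0,0,1.15],[1,1.09,0.31,0,0,0,2.29],[1,1.61,0.55,0,0,0,3.44],[1,2.1,0.83,0,0,0,4.58],[1,2.56,1.16,0,0,0,5.73],[1,2.99,1.54,0,0,0,6.88],[1,3.34,1.87,0,0,0,7.45],[1,3.82,2.23,0,0,0,7.45]]]'
python3 - <<'E'
from h import *
np.set_printoptions(suppress=True)
import cv2
q=r.state();print(arc(0,.02),q['wrist_force'])
im=r.snapshot("top");cv2.imwrite("pics/t3.png",cv2.resize(im[110:260,180:400],(792,540),interpolation=cv2.INTER_CUBIC))
im=r.snapshot("side");cv2.imwrite("pics/s3.png",cv2.resize(im[130:250,230:430],(800,480),interpolation=cv2.INTER_CUBIC))
E
```

```text
clock: 12.2
eef_pos: [0.4417, 0.0981, 0.086]
eef_rot: [0.655, 0.756, 0.0, 0.0]
wrist_force: [0.4, 1.4, 1.2]
opening: 0.0
finger_force: 0.0
clock: 13.2
eef_pos: [0.4831, 0.2005, 0.0859]
eef_rot: [0.861, 0.509, 0.0, 0.0]
wrist_force: [0.3, -0.7, -0.7]
opening: -0.003
finger_force: 0.0
[  0.48216917   0.20006952   0.085      -28.62455053] [ 0.30265754 -0.70302498 -0.73266761]
```

View pics/s3.png

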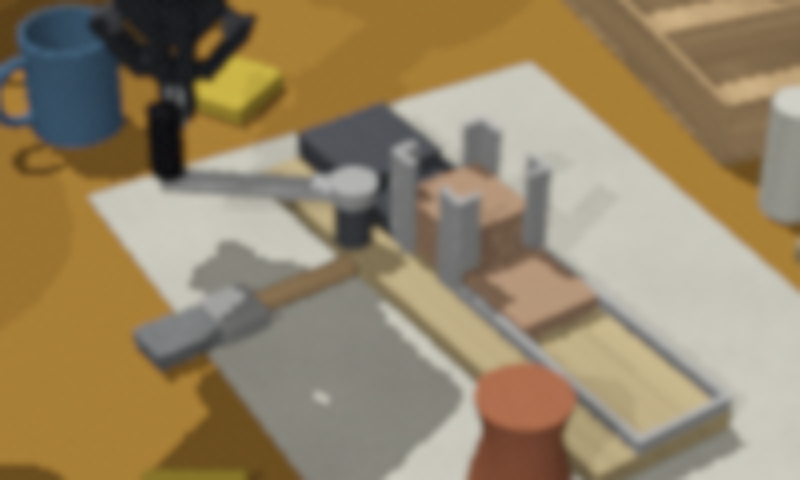

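The lever is home with the grip at crop pixel (165,145). Tile 1 lies on the track and the stack has dropped. Second stroke.

Run:
```python
from h import *
np.set_printoptions(suppress=True)
def c(s,ls):
    print()
    for l,g in ls:print(l,g,row(s,arc(l,g)))
c(arc(0,.02),[(0,.01),(0,0),(.05,0),(.15,0),(.25,0),(.35,0),(.45,0),(.55,0)])
c(arc(.55,0),[(.65,0),(.75,0),(.85,0),(.95,0),(1.05,0),(1.15,0),(1.22,0),(1.28,0)])
c(arc(1.28,0),[(1.32,0),(1.35,0),(1.374,0),(1.374,-.002),(1.374,-.004)])
```

```text
0 0.01 [-0.4  0.  -0.   0.   0.  -0. ]
0 0 [-0.8  0.  -0.   0.   0.  -0. ]
0.05 0 [-1.08 -0.04 -0.    0.    0.   -0.57]
0.15 0 [-1.65 -0.09 -0.    0.    0.   -1.72]
0.25 0 [-2.22 -0.07 -0.    0.    0.   -2.86]
0.35 0 [-2.78 -0.   -0.    0.    0.   -4.01]
0.45 0 [-3.34  0.12 -0.    0.    0.   -5.16]
0.55 0 [-3.87  0.3  -0.    0.    0.   -6.3 ]

0.65 0 [-0.56 -0.07 -0.    0.    0.   -1.15]
0.75 0 [-1.13 -0.09 -0.    0.    0.   -2.29]
0.85 0 [-1.7  -0.05 -0.    0.    0.   -3.44]
0.95 0 [-2.26  0.05 -0.    0.    0.   -4.58]
1.05 0 [-2.81  0.21 -0.    0.    0.   -5.73]
1.15 0 [-3.34  0.41 -0.    0.    0.   -6.88]
1.22 0 [-3.69  0.59 -0.    0.    0.   -7.68]
1.28 0 [-3.99  0.76 -0.    0.    0.   -8.37]

1.32 0 [-0.22 -0.04 -0.    0.    0.   -0.46]
1.35 0 [-0.39 -0.06 -0.    0.    0.   -0.8 ]
1.374 0 [-0.53 -0.07 -0.    0.    0.   -1.08]
1.374 -0.002 [-0.61 -0.06 -0.    0.    0.   -1.08]
1.374 -0.004 [-0.69 -0.05 -0.    0.    0.   -1.08]
```

```bash
python3 -m creep '[[[1,-0.4,0,0,0,0,0],[1,-0.8,0,0,0,0,0],[1,-1.08,-0.04,0,0,0,-0.57],[1,-1.65,-0.09,0,0,0,-1.72],[1,-2.22,-0.07,0,0,0,-2.86],[1,-2.78,0,0,0,0,-4.01],[1,-3.34,0.12,0,0,0,-5.16],[1,-3.87,0.3,0,0,0,-6.3]]]' &&
python3 -m creep '[[[1,-0.56,-0.07,0,0,0,-1.15],[1,-1.13,-0.09,0,0,0,-2.29],[1,-1.7,-0.05,0,0,0,-3.44],[1,-2.26,0.05,0,0,0,-4.58],[1,-2.81,0.21,0,0,0,-5.73],[1,-3.34,0.41,0,0,0,-6.88],[1,-3.69,0.59,0,0,0,-7.68],[1,-3.99,0.76,0,0,0,-8.37]]]' &&
python3 -m creep '[[[1,-0.11,-0.02,0,0,0,-0.23],[1,-0.22,-0.04,0,0,0,-0.46],[1,-0.39,-0.06,0,0,0,-0.8],[1,-0.53,-0.07,0,0,0,-1.08],[1,-0.57,-0.07,0,0,0,-1.08],[1,-0.61,-0.06,0,0,0,-1.08],[1,-0.61,-0.06,0,0,0,-1.08],[1,-0.61,-0.06,0,0,0,-1.08]]]'
```

```text
clock: 14.3
eef_pos: [0.4424, 0.1113, 0.0861]
eef_rot: [0.689, 0.725, 0.001, -0.0]
wrist_force: [2.2, 5.6, -0.9]
opening: -0.001
finger_force: 0.0
clock: 15.3
eef_pos: [0.4653, 0.0129, 0.0857]
eef_rot: [0.386, 0.923, 0.0, -0.001]
wrist_force: [-2.5, 6.4, 2.2]
opening: -0.005
finger_force: 0.0
clock: 16.3
eef_pos: [0.4748, 0.0012, 0.0857]
eef_rot: [0.343, 0.939, 0.0, -0.001]
wrist_force: [-2.5, 5.1, 1.5]
opening: 0.004
finger_force: 0.0
```

```bash
python3 -m creep '[[[1,-0.04,0,0,0,0,0],[1,-0.08,0,0,0,0,0],[1,-0.11,0,0,0,0,0],[1,-0.14,0,0,0,0,0],[1,-0.16,0,0,0,0,0],[1,-0.16,0,0,0,0,0],[1,-0.16,0,0,0,0,0],[1,-0.16,0,0,0,0,0]]]'
```

```text
clock: 17.3
eef_pos: [0.4773, -0.0008, 0.0856]
eef_rot: [0.342, 0.94, 0.0, -0.002]
wrist_force: [-5.5, 8.4, 4.1]
opening: 0.0
finger_force: 0.0
```

```bash
python3 -m creep '[[[1,-0.03,0,0,0,0,0],[1,-0.06,0,0,0,0,0],[1,-0.08,0,0,0,0,0],[1,-0.09,0,0,0,0,0],[1,-0.09,0,0,0,0,0],[1,-0.09,0,0,0,0,0],[1,-0.09,0,0,0,0,0],[1,-0.09,0,0,0,0,0]]]'
```

```text
clock: 18.3
eef_pos: [0.4779, -0.0011, 0.0856]
eef_rot: [0.342, 0.94, 0.001, -0.004]
wrist_force: [-10.5, 15.3, 9.5]
opening: 0.003
finger_force: 0.0
```

```bash
python3 -m creep '[[[1,-0.02,0,0,0,0,0],[1,-0.03,0,0,0,0,0],[1,-0.03,0,0,0,0,0],[1,-0.03,0,0,0,0,0],[1,-0.03,0,0,0,0,0],[1,-0.03,0,0,0,0,0],[1,-0.03,0,0,0,0,0],[1,-0.03,0,0,0,0,0]]]'
```

```text
clock: 19.3
eef_pos: [0.4781, -0.0012, 0.0855]
eef_rot: [0.342, 0.94, 0.001, -0.004]
wrist_force: [-13.0, 17.6, 11.6]
opening: -0.002
finger_force: 0.0
```

Held at about 20 N. Same return as before, then I'll back off and rise.

```bash
python3 -m creep '[[[1,0.49,0.03,0,0,0,0.28],[1,1.04,0.17,0,0,0,1.42],[1,1.58,0.36,0,0,0,2.57],[1,2.09,0.61,0,0,0,3.71],[1,2.58,0.91,0,0,0,4.86],[1,3.03,1.25,0,0,0,6],[1,3.44,1.64,0,0,0,7.15],[1,3.82,2.07,0,0,0,8.3]]]' &&
python3 -m creep '[[[1,0.55,0.13,0,0,0,1.15],[1,1.09,0.31,0,0,0,2.29],[1,1.61,0.55,0,0,0,3.44],[1,2.1,0.83,0,0,0,4.58],[1,2.56,1.16,0,0,0,5.73],[1,2.99,1.54,0,0,0,6.88],[1,3.34,1.87,0,0,0,7.45],[1,3.82,2.23,0,0,0,7.45]]]' &&
python3 -m creep '[[[1,0.2,0,-0.2,0,0,0],[1,0.2,0,-0.8,0,0,0],[1,0.2,0,-1.6,0,0,0],[1,0.2,0,-2.4,0,0,0],[1,0.2,0,-3.2,0,0,0],[1,0.2,0,-4,0,0,0],[1,0.2,0,-4,0,0,0],[1,0.2,0,-4,0,0,0]]]'
python3 - <<'E'
from h import *
import cv2
a=r.snapshot("top")[110:260,180:400];b=r.snapshot("side")[130:250,230:430]
cv2.imwrite("pics/f.png",np.vstack([cv2.resize(a,(440,300),interpolation=2),cv2.resize(b,(440,264),interpolation=2)]))
E
```

```text
clock: 20.3
eef_pos: [0.4412, 0.0976, 0.086]
eef_rot: [0.655, 0.756, 0.0, 0.0]
wrist_force: [0.3, 2.3, 0.8]
opening: -0.0
finger_force: 0.0
clock: 21.3
eef_pos: [0.4828, 0.1999, 0.0859]
eef_rot: [0.861, 0.509, -0.0, 0.0]
wrist_force: [-0.6, -1.3, 0.3]
opening: -0.002
finger_force: 0.0
clock: 22.3
eef_pos: [0.4848, 0.2044, 0.1854]
eef_rot: [0.861, 0.509, -0.0, -0.0]
wrist_force: [0.5, 0.2, -0.7]
opening: 0.003
finger_force: 0.0
```

View pics/f.png

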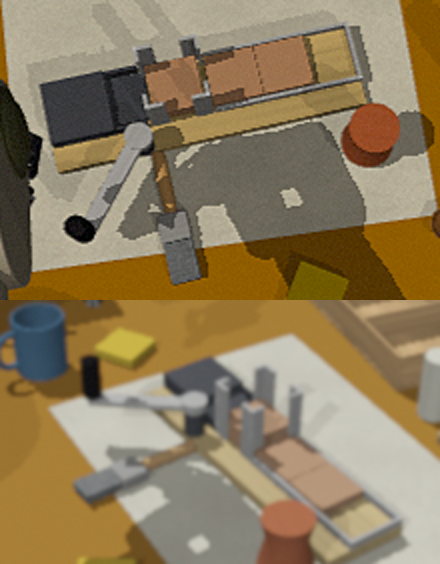

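Both tiles lie end to end on the track (seam near (257,67)), the lever is home, the two remaining tiles sit in the magazine, and the bystanders have not moved. I'm handing in.

```bash
python3 -c "
from bench import r
print(r.hand_in())"
```

```text
the job is handed in; nothing more can be done
None
```

I fed two tiles onto the track with two full lever strokes, each held at about 20 N against the stop, and handed the job in at about 22 s; in the last pictures the lever was home, tiles 3 and 4 were in the magazine and the dispenser's neighbours had not moved, but the hand-in returned no verdict.

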